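Close up a gear housing: clear it, press the cover home, lock it

ROBOT

A 6-joint arm with a two-finger parallel gripper is mounted at the origin on a cart in front of the work surface, level with it; the furniture and walls round the work are solid. World frame = base frame: x ahead of the robot, y to its left, z up, the work surface at z = 0. Lengths are in m, angles in rad, forces in N, time in s.
With the tool pointing down it reaches from about 0.25 to 0.775 m from the base axis. Payload 4 kg.
Tool frame: the origin (TCP) lies between the finger pads; the fingertips stand 25 mm ahead of it and the grasp point (between the pads) lies 6 mm ahead of it (tip_reach is the distance from the TCP to the fingertips, in m); z points along the fingers, y is the line along which they close (so a half turn about z gives the same grasp; the last joint's range is limited). The gripper opens to 94 mm and grips with 3 to 60 N. Pads are 16 mm wide; open, the fingers measure 119 mm over their backs; the gripper's body (75 mm by 177 mm) begins 78 mm behind the grasp point.
Start: joints at [1.075, 0.087, 1.371, -0, 1.684, -0.103], TCP at [0.211, 0.508, 0.231] pointing down, gripper open.
Joint ranges: [-3.1, 3.1], [-0.76, 2.03], [0.27, 2.55], [-1.08, 4.22], [0.17, 2.65], [-2.57, 2.57]. Speed limits (rad/s): [2.79, 2.79, 3.14, 3.14, 3.14, 3.14].

INTERFACE

Orientations are given as a 3x3 rotation matrix whose columns are the frame's x, y, z axes.
In Python, from workcell import state, camera, finish_job, regions_of, pinpoint, tip_reach gives the robot as it stands. The module is installed in compiled form; this text tells all that it offers.
- The arm moves only by the shell command python3 -m crank 'ROWS' [OPENING]. ROWS is JSON, a list of rows, each a list of 4 numbers: the shift along the tool's x, y, z in m, then the turn about the tool's z in degrees. A call has exactly 5 rows; each row is the pose to reach, as a shift and turn from the pose commanded when the call began, along the tool's axes at that moment; what a row does not reach only later rows make up. A row lasts 1/10 s, in which the tool goes at most 50 mm and 8.59 degrees, less where a joint would pass 70% of its speed; a pose out of reach is approached as far as the arm can. A call with a gripper value outside its range is refused whole. OPENING is the finger opening in m, from 0 to 0.094, set as the call begins (- or left out, the last holds). The fingers move at their own pace and stop on an object; the grip force is fixed at half the most. Time passes only in rows, so rows that repeat a pose let the fingers close, or fill a call up. It gives the time, the measured TCP pose, the force, the opening and the grip force at its end, in the units of the state.
- state(): the state, without advancing time (a new reading comes with each control period).
- camera(name): name is "scene" or "top"; returns a dict with "color" (420x560x3 uint8, red, green, blue), "mtx" (3x3 intrinsics, pixels), "R" (3x3) and "t" (3): a world point X has camera coordinates R X + t. Camera axes: x right, y down, z forward; pixel columns grow to the right and rows downward; lengths in m; the calibration is good to about 2 mm. A picture is of the moment at which its call begins. There is no depth.
- finish_job(): hands the job in; it is judged then, once.
Trained networks look in the newest picture that a camera, given by its name, has taken for a name from the list of things; names that differ only in an ending like _2 or _b are one class to them, and where a whole thing is asked for, a point or a joint stands for the part that bears it (a point fixed in the world has none). Each returns a list of dicts, best first, with "score" (0 to 1); they miss things now and then, are a little off and sometimes report something else, mostly with a low value. They report only what shows in the picture. A call takes as long as a camera call. They do not tell look-alikes from the thing itself.
- regions_of(camera, thing): "pixels" (420x560 bool, what is visible of it) and "rect" ([centre column, centre row, width, height] in pixels, round what is visible of it).
- pinpoint(camera, thing): "centre" ([row, column] in pixels: a listed point, or the origin of a listed thing).
The state is a dict: "t": time; "joint_pos": joint angles; "qd": joint speeds; "joint_torque": joint torques, N m; "tool_pos": TCP position; "tcp_rot": TCP orientation; "contact_force": force on the tool from outside, world axes, zero at the start; "moment": the same for the moment, N m; "finger_gap": finger opening in m; "finger_force": force on a finger pad.
Only numpy, scipy, OpenCV 4.12 (cv2) and the standard library are available. Lean on these libraries where they do the work, as an engineer would, in place of code of your own. Each camera call takes 0.05 s, during which the arm holds its last target. There are 200 camera calls.

TASK

A wrench has been left lying across the open gear housing: lift it off and lay it flat on the bare counter, not touching the housing. Then take whichever of the two loose covers fits the opening, set it in without dropping it, press it down until it sits level and fully home under both spring catches, and only then turn the lock clockwise until it clicks past its detent and its tongue lies over the cover. Leave the spray can, the carburettor and the spark plug where they are.

Things in the scene. Friction and masses are not known exactly. Their poses are not given: they have to be found in the camera images.
- housing: Fixed aluminium gear housing; origin on the counter, block from x -62 to +66, y -56 to +56, 45 mm high (bolted feet 19 mm beyond both x ends). In its top, centred at x -15 mm, a pocket 62 (x) by 83 mm (y) with a ledge at z 31 mm; a cavity with a gear opens inside the ledge. The lock stands on the top at x +44 mm.
- seat (a point): Centre of the pocket at the height of the ledge (31 mm above the counter); axes as the housing's. The seated cover's origin comes here, its x axis along the pocket's x (either way round).
- lock (a joint): Quarter-turn lock, rad; grows clockwise seen from above. 0 open: tongue beside the opening, along the housing's -y turned 10 degrees toward -x. 1.4 shut: tongue along the housing's -x, over the cover. The detent resists with up to 0.2 N m, gives way at 0.7 and then drives it on to 1.4; let go earlier, it springs back.
- lock_grip (a point): On the lock's vertical axis, 69 mm above the counter: middle of its upright bar grip, 38 mm long, 10 mm thick, 53 to 77 mm above the counter, in line with the tongue under it (13 mm wide, 47 to 52 mm above the counter, reaching 45 mm from the axis). Turns with the lock; its axes equal the housing's at angle 0, where the grip points at -100 degrees from x.
- lock_tip (a point): Top near the tip of the lock's tongue, 45 mm from the axis; turns with the lock.
- cover: The loose aluminium cover that fits, the smaller of two: flange 56 mm (x) by 80 mm (y), 5 mm thick, on it a raised panel 44 x 58 mm up to 13 mm, and on that a central grip rib 12 mm thick (x), 40 mm long (y), up to 35 mm. 0.1 kg. Origin at the centre of its underside; lies flat, rib up, on the counter left or right of the housing.
- cover_large: A like cover of another housing that does not fit: flange 76 x 100 mm, same heights and rib. Origin at the centre of its underside. Lies where the other cover does not.
- wrench: Steel wrench 170 mm long (x), 8 mm thick: shank 17 mm wide and 7 mm thick from x -69 to +54 mm, ring head 31 mm wide at its -x end, open jaw 38 mm wide at its +x end; origin at the middle of its underside. Starts lying across the rim of the housing, roughly along the housing's y, its underside 45 mm above the counter.
- oil_can: Bystander: standing spray can, 67 mm across, 205 mm high; origin at the centre of its underside. Stands close beside the housing's +y end.
- carburettor: Bystander: small carburettor 69 x 78 mm, 74 mm high; origin at the centre of its underside. Stands close beside the housing's -y end.
- spark_plug: Bystander: spark plug 80 x 24 x 21 mm lying near the front edge of the counter, along its x; origin at the centre of its underside.
- opening (a point): Centre of the pocket at rim height (45 mm above the counter), axes as the housing's. At each y end of the pocket a steel spring catch, 22 mm wide, leans 4 mm inward, its lower edge 38 mm above the counter: a cover pressed down with 10 to 20 N forces the catches apart and they snap back over its flange; merely laid in, it stays about 11 mm too high.
- belt_gauge: Fixed belt gauge in front of the housing: a bar 34 (x) by 520 mm (y), 10 mm high, with two pulleys 48 mm across, 41 mm high, at y -230 and -120 mm; origin on the counter at its middle. From it, a fixed steel box (214 x 276 mm, 111 mm high) is centred 250 mm toward x and 420 mm toward y, a fixed vice (141 x 300 mm, 80 mm high) 180 mm toward x and -500 mm toward y.
Not all that is in view belongs to the job. Leave any red look-alike of the cover alone.

How it is judged:
By the outcome, as a careful person would: the job done as asked, in the order asked, and still so for the second after the job is handed in, with the robot touching nothing.
It also fails if it takes over 72 s, if anything falls off the work surface, if the arm or the gripper's body presses on something with over 40 N, if the wrist force passes 120 N, or if a joint passes its speed limit or range.

## Working session

There is one attempt and no reset: what is moved stays moved. The work goes in short steps, Python scripts to look and compute and a shell command to move; the robot and the scene stay as the last step left them, time stands still between calls to the robot, and variables do not carry over. Pictures are saved under pics/ and viewed, at most 10 in all, crops included, and the job is handed in when it is done.

```bash
mkdir -p pics; cat > h.py <<'E'
import numpy as np, cv2
from workcell import *
def ray(c,px):  # px=(col,row)
    d=np.linalg.inv(c['mtx'])@np.array([px[0],px[1],1.]); R=np.array(c['R']); t=np.array(c['t'])
    return -R.T@t, R.T@d
def at(c,px,z):
    o,d=ray(c,px); return o+d*(z-o[2])/d[2]
def proj(c,X):
    p=c['mtx']@(np.array(c['R'])@np.array(X)+np.array(c['t'])); return p[:2]/p[2]
def save(c,n,crop=None,s=1):
    im=cv2.cvtColor(c['color'],cv2.COLOR_RGB2BGR)
    if crop: im=im[crop[1]:crop[3],crop[0]:crop[2]]
    cv2.imwrite('pics/'+n,cv2.resize(im,None,fx=s,fy=s,interpolation=cv2.INTER_CUBIC))
E
python3 - <<'E'
from h import *
s=state(); print(s)
for n in('scene','top'):
    c=camera(n); save(c,n+'0.png',s=1.4); print(n,c['mtx'],-np.array(c['R']).T@c['t'],np.array(c['R'])[2])
    for th in 'housing seat opening lock lock_grip lock_tip cover cover_large wrench oil_can carburettor spark_plug belt_gauge'.split():
        try: p=[(np.round(d['centre'],1).tolist(),round(d['score'],2)) for d in pinpoint(n,th)][:3]
        except Exception as e: p=str(e)[:60]
        try: r=[(np.round(d['rect']).tolist(),round(d['score'],2)) for d in regions_of(n,th)][:3]
        except Exception as e: r=str(e)[:60]
        print(th,p,r)
E
```

```text
{'t': 0.0, 'joint_pos': array([ 1.07485196e+00,  8.79640551e-02,  1.37222796e+00, -2.07862611e-05,
        1.68361801e+00, -1.03101846e-01]), 'qd': array([ 0.00027831, -0.00085902, -0.00034304,  0.00035234,  0.00208975,
        0.00130515]), 'joint_torque': array([-4.63868819e-04, -3.40199196e+01, -3.02419281e+01,  7.17073912e-02,
        3.31754854e-02, -2.01010412e-04]), 'tool_pos': array([0.21032393, 0.50766207, 0.22931252]), 'tcp_rot': array([[-9.23823636e-01,  3.82816947e-01, -1.03699940e-03],
       [ 3.82818295e-01,  9.23821580e-01, -1.96005277e-03],
       [ 2.07661004e-04, -2.20772541e-03, -9.99997541e-01]]), 'contact_force': array([ 0.00709894, -0.16738448, -0.5888367 ]), 'moment': array([-0.06277507, -0.01176468,  0.01198785]), 'finger_force': 0.0, 'finger_gap': 0.0939587380728083}
scene [[403.71366817   0.         275.17756661]
 [  0.         403.71366817 211.72195933]
 [  0.           0.           1.        ]] [ 0.06164262 -0.93345285  0.75378229] [ 0.42332347  0.72126688 -0.54824385]
housing [([210.0, 267.7], 0.61)] [([268.0, 205.0, 47.0, 29.0], 0.59)]
seat [([202.7, 26
[... 1689 characters left out ...]
 271.6], 0.57)] []
cover [([254.9, 152.2], 0.85), ([141.3, 277.8], 0.67)] [([153.0, 252.0, 36.0, 28.0], 0.78), ([282.0, 141.0, 21.0, 27.0], 0.56)]
cover_large [([253.9, 417.7], 0.91)] [([417.0, 255.0, 40.0, 34.0], 0.58), ([253.0, 202.0, 55.0, 63.0], 0.16)]
wrench [] [([253.0, 209.0, 56.0, 36.0], 0.58)]
oil_can [([179.7, 206.9], 0.96), ([256.8, 414.4], 0.44)] [([199.0, 170.0, 37.0, 35.0], 0.78), ([254.0, 203.0, 50.0, 64.0], 0.55)]
carburettor [([207.7, 306.0], 0.96)] [([306.0, 207.0, 27.0, 29.0], 0.87), ([260.0, 186.0, 20.0, 13.0], 0.74)]
spark_plug [([275.5, 286.3], 0.67)] [([261.0, 186.0, 21.0, 9.0], 0.6), ([287.0, 281.0, 5.0, 27.0], 0.46)]
belt_gauge [] [([151.0, 253.0, 32.0, 29.0], 0.52)]
```

View pics/top0.png

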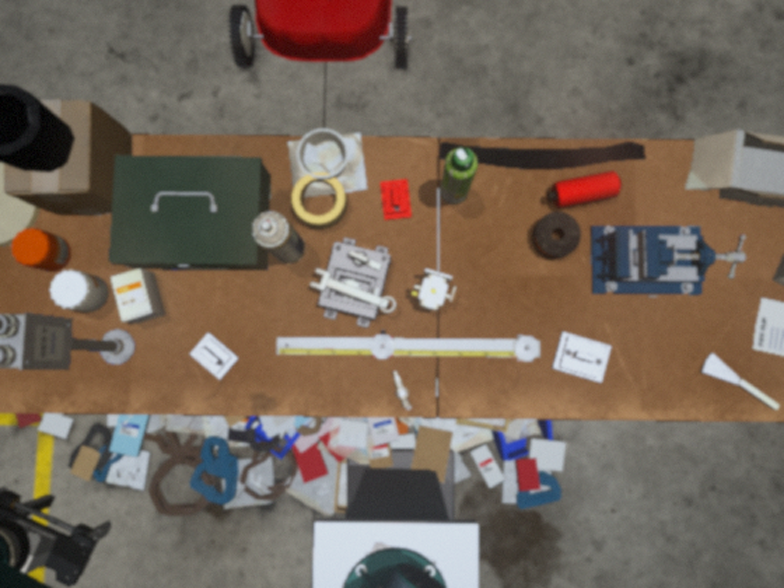

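```bash
python3 - <<'E'
from h import *
c=camera('top'); save(c,'top1.png',(120,120,460,310),2.3)
for n,px,z in [('cover',(152.2,254.9),0),('red?',(277.8,141.3),0),('large',(417.7,253.9),0),('can',(206.9,179.7),0),('carb',(306,207.7),0),('plug',(286.3,275.5),0),('seat',(251.7,202.4),.031),('opening',(247.5,206.9),.045),('grip',(257.6,186),.069),('tip',(271.6,188.7),.052),('housing',(251,205.5),0)]: print(n,at(c,px,z).round(4))
E
```

```text
cover [0.4652 0.3648 0.    ]
red? [0.7933 0.019  0.    ]
large [ 0.4767 -0.3756  0.    ]
can [0.6795 0.2187 0.    ]
carb [ 0.6028 -0.0632  0.    ]
plug [ 0.4127 -0.0101  0.    ]
seat [0.612  0.0873 0.031 ]
opening [0.5977 0.0972 0.045 ]
grip [0.6514 0.069  0.069 ]
tip [0.6473 0.0323 0.052 ]
housing [0.6072 0.0919 0.    ]
```

The top view shows the housing at about (254,202) in native pixels, with the wrench across it at (253,208). The lock is at (259,186), a red look-alike at (283,141), and white plates at (152,254) and (416,254). I'll enlarge these to confirm which is which.

View pics/top1.png

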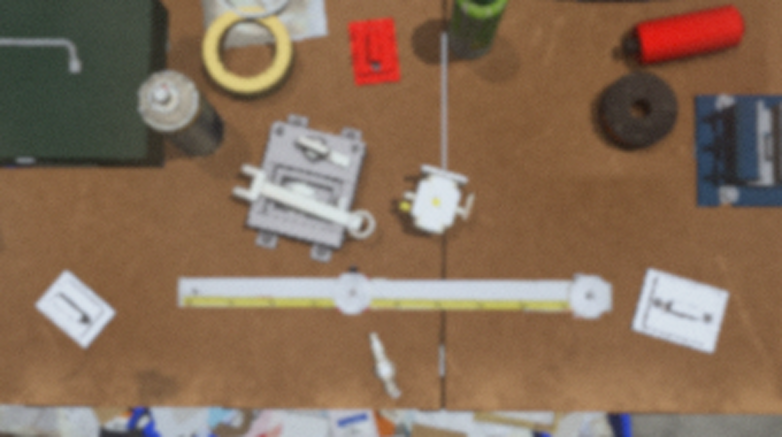

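```bash
python3 - <<'E'
from h import *
c=camera('top'); im=cv2.cvtColor(c['color'],cv2.COLOR_RGB2BGR)
f=lambda x0,y0,w,h,s: cv2.resize(im[y0:y0+h,x0:x0+w],None,fx=s,fy=s,interpolation=cv2.INTER_CUBIC)
a=np.hstack([f(127,230,50,50,5),f(391,230,50,50,5),f(262,118,50,50,5)]); 
c2=camera('scene'); im=cv2.cvtColor(c2['color'],cv2.COLOR_RGB2BGR)
b=f(180,150,150,67,5)
cv2.imwrite('pics/crops.png',np.vstack([a,b]))
for i in range(3):
  camera('top')
  for n in('cover','cover_large','housing','wrench'):
    for r in regions_of('top',n):
        if r['score']<.4: continue
        m=r['pixels'].astype(np.uint8); k=cv2.findContours(m,0,1)[0]; k=max(k,key=cv2.contourArea)
        print(n,round(r['score'],2),cv2.minAreaRect(k))
E
```

```text
cover 0.59 ((283.2276916503906, 141.7772216796875), (27.66203498840332, 20.59726905822754), 84.2894058227539)
cover 0.59 ((253.0398406982422, 208.62347412109375), (63.36094665527344, 14.128889083862305), 21.412967681884766)
cover 0.57 ((152.7955322265625, 253.38818359375), (28.487764358520508, 20.06578826904297), 42.709388732910156)
cover_large 0.68 ((415.56585693359375, 254.46273803710938), (36.66720962524414, 27.674379348754883), 15.5241117477417)
cover_large 0.45 ((310.0296630859375, 206.3916778564453), (23.64148712158203, 28.10831069946289), 29.357755661010742)
housing 0.89 ((256.35382080078125, 188.6946563720703), (43.84062194824219, 33.98271942138672), 16.927513122558594)
wrench 0.61 ((252.56549072265625, 208.61770629882812), (62.34821701049805, 14.850823402404785), 22.2490234375)
cover 0.95 ((152.38522338867188, 253.23768615722656), (28.808300018310547, 20.613937377929688), 39.80556869506836)
cover 0.92 ((282.1551818847656, 141.86207580566406), (27.986330032348633, 19.43264389038086), 85.2363510131836)
cover_large 0.66 ((415.4339904785156, 254.4811248779297), (37.6367912292480
[... 251 characters left out ...]
, 21.801410675048828)
cover 0.96 ((282.70123291015625, 141.81097412109375), (27.387022018432617, 19.325519561767578), 83.6598129272461)
cover 0.65 ((152.79283142089844, 253.0635528564453), (29.360118865966797, 21.629859924316406), 41.987213134765625)
cover 0.41 ((260.20001220703125, 185.6000213623047), (18.782970428466797, 6.260990142822266), 26.56505012512207)
cover_large 0.71 ((415.4816589355469, 254.39450073242188), (36.7805290222168, 27.106483459472656), 16.699243545532227)
housing 0.93 ((256.5, 189.49998474121094), (42.44373321533203, 34.68259048461914), 14.03624439239502)
wrench 0.68 ((251.91383361816406, 207.9654998779297), (59.979591369628906, 14.112845420837402), 21.801406860351562)
```

View pics/crops.png

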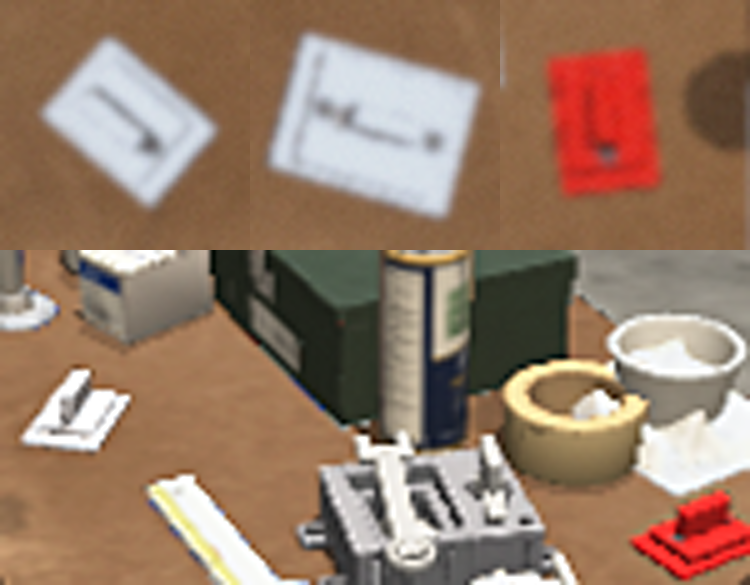

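Three candidates could be the cover:
- **White plate at (152,253):** 28.5x20.5 px, about 80x57 mm, which matches the description.
- **White plate at (416,254):** about 104x78 mm, so this is cover_large.
- **Red plate at (283,141):** the red look-alike, to be left alone.

The crop confirms the white plate at (152,253). Next I'll fit the poses precisely.

```bash
cat >> h.py <<'E'
from scipy.optimize import minimize
from scipy.ndimage import map_coordinates
def avg(n,k=6):
    cs=[camera(n) for _ in range(k)]; c=dict(cs[0]); c['f']=np.mean([x['color'].astype(float) for x in cs],0); return c
def rect(cx,cy,w,h,z,skip=()):
    p=np.array([[-1,-1],[1,-1],[1,1],[-1,1]])*[w/2,h/2]+[cx,cy]
    return [(np.r_[p[i],z],np.r_[p[(i+1)%4],z]) for i in range(4) if i not in skip]
def gradmag(c,s=1.0):
    g=np.zeros(c['f'].shape[:2])
    for k in range(3):
        b=cv2.GaussianBlur(c['f'][...,k],(0,0),s); g+=np.hypot(cv2.Sobel(b,-1,1,0),cv2.Sobel(b,-1,0,1))
    return np.minimum(g,np.percentile(g,98))
def fit(cams,segs,x0,span=(.01,.01,.1)):
    G=[(c,gradmag(c)) for c in cams]
    P=np.vstack([a+(b-a)*np.linspace(0,1,40)[:,None] for a,b in segs])
    def cost(q):
        x,y,th=x0+np.array(q)*span; C,S=np.cos(th),np.sin(th)
        W=np.c_[x+C*P[:,0]-S*P[:,1], y+S*P[:,0]+C*P[:,1], P[:,2]]; v=0
        for c,g in G:
            p=(c['mtx']@(np.array(c['R'])@W.T+np.array(c['t'])[:,None])); p=p[:2]/p[2]
            v-=map_coordinates(g,[p[1],p[0]],order=1).mean()/g.std()
        return v
    gr=[(cost((a,b,t)),a,b,t) for a in np.linspace(-1,1,11) for b in np.linspace(-1,1,11) for t in np.linspace(-1,1,9)]
    m=min(gr); r=minimize(cost,m[1:],method='Nelder-Mead',options=dict(initial_simplex=np.array(m[1:])+np.vstack([np.zeros(3),.1*np.eye(3)])))
    return x0+r.x*span, r.fun
HS=rect(.002,0,.128,.112,.045)
HP=HS+rect(-.015,0,.062,.083,.045)
CV=rect(0,0,.056,.080,.005)
E
python3 - <<'E'
from h import *
T=avg('top'); S=avg('scene')
for nm,cs in(('top',[T]),('scene',[S]),('both',[T,S])):
    h=[fit(cs,HS,np.array([.607,.092,np.radians(a)]),(.02,.02,.15))for a in(-16,164)]
    print(nm,'housing',[ (x.round(4),np.degrees(x[2]).round(1),round(f,2)) for x,f in h])
    h=[fit(cs,CV,np.array([.468,.365,np.radians(a)]),(.015,.015,.2))for a in(-42,42,48,-48)]
    print(nm,'cover',[ (x.round(4),np.degrees(x[2]).round(1),round(f,2)) for x,f in h])
for i in range(3):
  camera('top')
  for r in regions_of('top','wrench')[:1]:
    k=max(cv2.findContours(r['pixels'].astype(np.uint8),0,1)[0],key=cv2.contourArea)[:,0]
    W=np.array([at(T,p,.052)[:2] for p in k]).astype(np.float32); b=cv2.minAreaRect(W); bx=cv2.boxPoints(b)
    print('wrench',r['score'],b)
print(at(T,(417/1,254),.005))
E
```

```text
top housing [(array([ 0.6174,  0.084 , -0.2318]), np.float64(-13.3), np.float64(-3.49)), (array([0.6213, 0.0831, 2.908 ]), np.float64(166.6), np.float64(-3.49))]
top cover [(array([ 0.4679,  0.3625, -0.6718]), np.float64(-38.5), np.float64(-4.32)), (array([0.4675, 0.3776, 0.9166]), np.float64(52.5), np.float64(-2.56)), (array([0.4675, 0.3776, 0.9166]), np.float64(52.5), np.float64(-2.56)), (array([ 0.4679,  0.3625, -0.6718]), np.float64(-38.5), np.float64(-4.32))]
scene housing [(array([ 0.6165,  0.0817, -0.2365]), np.float64(-13.6), np.float64(-2.92)), (array([0.6204, 0.0807, 2.9053]), np.float64(166.5), np.float64(-2.92))]
scene cover [(array([ 0.4667,  0.3591, -0.6476]), np.float64(-37.1), np.float64(-3.49)), (array([0.4509, 0.3554, 0.864 ]), np.float64(49.5), np.float64(-2.22)), (array([0.4509, 0.3553, 0.8666]), np.float64(49.7), np.float64(-2.22)), (array([ 0.4667,  0.3591, -0.6476]), np.float64(-37.1), np.float64(-3.49))]
both housing [(array([ 0.6172,  0.0836, -0.2326]), np.float64(-13.3), np.float64(-6.37)), (array([0.6211, 0.0827, 2.909 ]), np.float64(166.7), np.float64(-6.37))]
both cover [(array([ 0.468 ,  0.3613, -0.6621]), np.float64(-37.9), np.float64(-7.71)), (array([0.4677, 0.3774, 0.9309]), np.float64(53.3), np.float64(-4.54)), (array([0.4677, 0.3774, 0.9309]), np.float64(53.3), np.float64(-4.54)), (array([ 0.468 ,  0.3613, -0.662 ]), np.float64(-37.9), np.float64(-7.71))]
wrench 0.8 ((0.5904626846313477, 0.08404117077589035), (0.16610270738601685, 0.03766736015677452), 66.12899017333984)
wrench 0.83 ((0.5975690484046936, 0.08418545126914978), (0.16245447099208832, 0.03433985263109207), 72.1305160522461)
wrench 0.71 ((0.593620240688324, 0.08849463611841202), (0.15212200582027435, 0.039159730076789856), 67.51665496826172)
[ 0.4763157  -0.37213808  0.005     ]
```

```bash
cat >> h.py <<'E'
def yawR(a): # tool down, tool y axis at world angle a (rad)
    y=np.array([np.cos(a),np.sin(a),0]); z=np.array([0,0,-1.]); return np.c_[np.cross(y,z),y,z]
def plan(X,ang=None,s=None):
    """shift in tool axes to bring TCP to X; turn (deg) to bring tool y to world angle ang deg (mod 180)"""
    s=s or state(); R=np.array(s['tcp_rot']); d=R.T@(np.array(X)-s['tool_pos']); tu=0
    if ang is not None:
        cur=np.degrees(np.arctan2(R[1,1],R[0,1])); tu=-((ang-cur+90)%180-90)  # z down: + turn about tool z = - world
    print('shift',d.round(4),'turn',round(tu,1),'q6',s['joint_pos'][5].round(2))
E
python3 - <<'E'
from h import *
T=avg('top'); S=avg('scene')
WS=[(np.r_[-.069,y,.052],np.r_[.054,y,.052]) for y in(-.0085,.0085)]
for cs in([T],[S],[T,S]):
    x,f=fit(cs,WS,np.array([.594,.086,np.radians(70)]),(.012,.004,.15)); print(x.round(4),np.degrees(x[2]),f)
    x,f=fit(cs,HP,np.array([.6172,.0838,np.radians(-13.3)]),(.008,.008,.05)); print('H',x.round(4),np.degrees(x[2]),f)
import sys
im=cv2.resize(cv2.cvtColor(T['color'],cv2.COLOR_RGB2BGR),None,fx=1,fy=1)
x=np.array([.6172,.0838,np.radians(-13.3)])
x,f=fit([T,S],HP,x,(.008,.008,.05)); w,f=fit([T,S],WS,np.array([.594,.086,np.radians(70)]),(.012,.004,.15)); cv,f=fit([T,S],CV,np.array([.468,.3613,-.662]),(.01,.01,.1))
out=[]
for c,(a,b,d,e) in((T,(215,160,295,240)),(S,(225,165,305,245))):
    im=cv2.resize(cv2.cvtColor(c['f'].astype(np.uint8),cv2.COLOR_RGB2BGR)[b:e,a:d],None,fx=5,fy=5,interpolation=cv2.INTER_CUBIC)
    for q,sg,col in((x,HP,(0,0,255)),(w,WS,(0,255,0))):
        for u,v in sg:
            pp=[]
            for P in(u,v):
                C,s_=np.cos(q[2]),np.sin(q[2]); p=(proj(c,[q[0]+C*P[0]-s_*P[1],q[1]+s_*P[0]+C*P[1],P[2]])-[a,b]+.5)*5; pp.append(tuple(int(i) for i in p))
            cv2.line(im,*pp,col,1)
    out.append(im)
cv2.imwrite('pics/fit.png',np.hstack(out))
# pinpoint of wrench origin
for i in range(4):
    camera('top'); r=pinpoint('top','wrench'); print([(at(T,d['centre'][::-1],.045).round(4),round(d['score'],2)) for d in r])
plan([w[0],w[1],.16],np.degrees(w[2])+90)
E
```

```text
[0.5951 0.0828 1.2265] 70.27564522015528 -3.227423210645961
H [ 0.6186  0.084  -0.2322] -13.305225927004015 -2.555285373029371
[0.5944 0.0821 1.2266] 70.28062886409778 -3.1962483828926223
H [ 0.6173  0.0824 -0.2312] -13.24801201958924 -2.653081379627626
[0.5948 0.0827 1.2279] 70.35188854999986 -6.41810083057281
H [ 0.618   0.0838 -0.2297] -13.159119635458504 -5.183857269193728
[(array([0.5896, 0.0699, 0.045 ]), 0.7)]
[(array([0.5947, 0.0757, 0.045 ]), 0.96)]
[(array([0.6001, 0.0774, 0.045 ]), 0.77)]
[(array([0.5998, 0.0785, 0.045 ]), 0.91), (array([ 0.4772, -0.3538,  0.045 ]), 0.25)]
shift [-0.5179 -0.2459  0.0705] turn 87.1 q6 -0.1
```

View pics/fit.png

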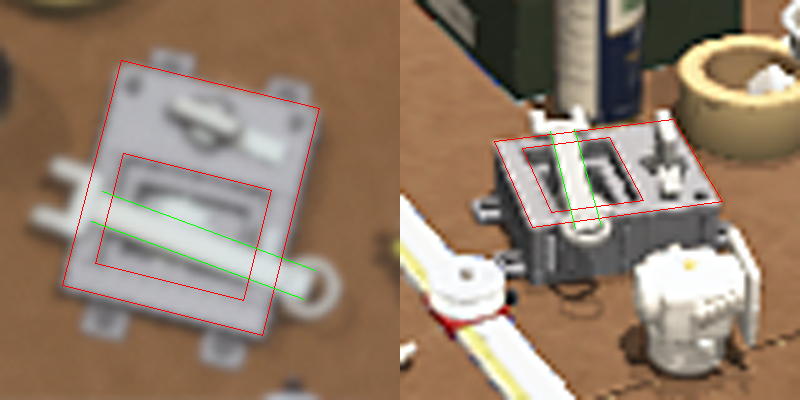

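The fit overlay matches both views. The wrench is at (0.595, 0.083) with yaw 70.3°, and the housing is at (0.618, 0.084) with yaw -13.2°. I'll move over the wrench now.

```bash
python3 -m crank '[[-0.05,-0.024,0,8.5],[-0.1,-0.048,0,17],[-0.14,-0.066,0,25],[-0.185,-0.088,0,34],[-0.225,-0.106,0,42.5]]' 0.05
python3 -c "
from h import *
plan([.5948,.0827,.22],160.35)"
```

```text
t: 5.9
tool_pos: [0.3788, 0.3225, 0.2308]
tcp_rot: [[-0.422, 0.907, 0.001], [0.907, 0.422, 0.001], [0.0, 0.001, -1.0]]
contact_force: [-0.3, 0.2, 0.2]
finger_gap: 0.0579
finger_force: 0.0
shift [-0.3085  0.0946  0.0108] turn 44.6 q6 0.16
```

```bash
python3 -m crank '[[-0.045,0.014,0,8.5],[-0.09,0.028,0,17],[-0.135,0.042,0,25.5],[-0.18,0.056,0,34],[-0.225,0.07,0,42.5]]' 0.05
python3 -c "
from h import *
plan([.5948,.0827,.11],160.35)"
```

```text
t: 6.4
tool_pos: [0.5384, 0.149, 0.2307]
tcp_rot: [[0.302, 0.953, 0.001], [0.953, -0.302, 0.0], [0.001, 0.0, -1.0]]
contact_force: [0.4, 0.7, 0.4]
finger_gap: 0.0503
finger_force: 0.0
shift [-0.0462  0.0737  0.1207] turn 2.1 q6 0.47
```

```bash
python3 -m crank '[[-0.023,0.037,0,2],[-0.046,0.074,0,2],[-0.046,0.074,0.05,2],[-0.046,0.074,0.1,2],[-0.046,0.074,0.12,2]]' 0.036
python3 -c "
from h import *
plan([.5948,.0827,.071],160.35)"
```

```text
t: 6.9
tool_pos: [0.5914, 0.0839, 0.1042]
tcp_rot: [[0.33, 0.944, -0.01], [0.944, -0.33, -0.0], [-0.003, -0.009, -1.0]]
contact_force: [-0.4, 0.6, 0.4]
finger_gap: 0.0363
finger_force: 0.0
shift [0.0001 0.0039 0.0332] turn 0.4 q6 0.38
```

```bash
python3 -m crank '[[0,0,0.015,0.4],[0,0,0.03,0.4],[0,0,0.03,0.4],[0,0,0.03,0.4],[0,0,0.03,0.4]]'
python3 -c "
from h import *
plan([.5948,.0827,.071],160.35)"
```

```text
t: 7.4
tool_pos: [0.5956, 0.085, 0.0825]
tcp_rot: [[0.335, 0.942, 0.004], [0.942, -0.335, 0.0], [0.002, 0.003, -1.0]]
contact_force: [-0.7, -0.1, -0.6]
finger_gap: 0.0363
finger_force: 0.0
shift [-0.0024 -0.0001  0.0115] turn 0.1 q6 0.39
```

```bash
python3 -m crank '[[-0.002,0,0.006,0],[-0.002,0,0.0115,0],[-0.002,0,0.0115,0],[-0.002,0,0.0115,0],[-0.002,0,0.0115,0]]'
python3 -m crank '[[0,0,0,0],[0,0,0,0],[0,0,0,0],[0,0,0,0],[0,0,0,0]]' 0.008
python3 -c "
from h import *
plan([.5948,.0827,.071],160.35)"
```

```text
t: 7.9
tool_pos: [0.5938, 0.0829, 0.069]
tcp_rot: [[0.335, 0.942, 0.0], [0.942, -0.335, 0.0], [0.0, 0.0, -1.0]]
contact_force: [0.3, 0.0, 0.1]
finger_gap: 0.0362
finger_force: 0.0
t: 8.4
tool_pos: [0.5937, 0.0829, 0.0691]
tcp_rot: [[0.335, 0.942, 0.0], [0.942, -0.335, 0.0], [0.0, 0.0, -1.0]]
contact_force: [-0.6, 0.6, 0.2]
finger_gap: 0.0164
finger_force: 30.0
shift [ 0.0002  0.0011 -0.0019] turn 0.1 q6 0.39
```

```bash
python3 -m crank '[[0,0,-0.02,0],[0,0,-0.05,0],[0,0,-0.08,0],[0,0,-0.09,0],[0,0,-0.09,0]]'
python3 -c "
from h import *
plan([.59,-.235,.15],None); c=camera('scene'); save(c,'lift.png',(180,100,380,250),3)"
```

```text
t: 8.9
tool_pos: [0.5948, 0.0829, 0.1608]
tcp_rot: [[0.335, 0.942, 0.004], [0.942, -0.335, 0.0], [0.002, 0.004, -1.0]]
contact_force: [0.3, 0.8, -1.5]
finger_gap: 0.0166
finger_force: 30.0
shift [-0.3011  0.1021  0.0107] turn 0 q6 0.39
```

View pics/lift.png

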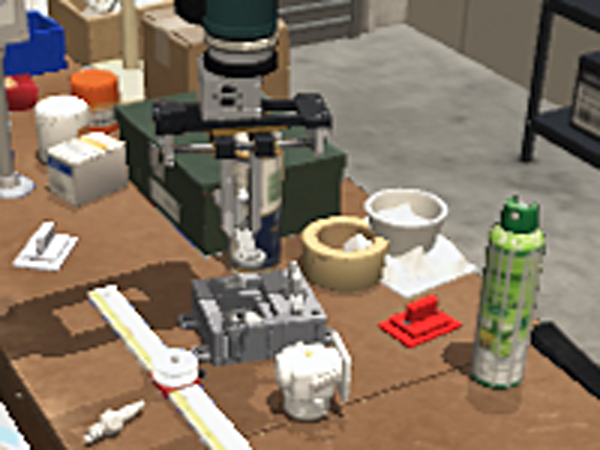

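The wrench is lifted clear of the housing and hangs level in the jaws. I'll carry it to the free counter area.

```bash
python3 -m crank '[[-0.025,0.008,0,0],[-0.06,0.02,0,0],[-0.1,0.034,0,0],[-0.14,0.047,0,0],[-0.18,0.061,0,0]]'
python3 -m crank '[[-0.04,0.014,0,0],[-0.08,0.028,0,0],[-0.121,0.041,0.02,0],[-0.121,0.041,0.05,0],[-0.121,0.041,0.08,0]]'
python3 -c "
from h import *
plan([.59,-.235,.026],None)"
```

```text
t: 9.45
tool_pos: [0.5893, -0.1082, 0.1558]
tcp_rot: [[0.335, 0.942, -0.005], [0.942, -0.335, 0.001], [-0.0, -0.005, -1.0]]
contact_force: [0.5, 0.4, -1.1]
finger_gap: 0.0165
finger_force: 30.0
t: 9.95
tool_pos: [0.5873, -0.2362, 0.0753]
tcp_rot: [[0.338, 0.941, -0.003], [0.941, -0.338, 0.002], [0.001, -0.004, -1.0]]
contact_force: [0.7, 0.6, -1.4]
finger_gap: 0.0166
finger_force: 30.0
shift [0.0021 0.0023 0.0492] turn 0 q6 -0.13
```

```bash
python3 -m crank '[[0,0,0.015,0],[0,0,0.03,0],[0,0,0.038,0],[0,0,0.042,0],[0,0,0.042,0]]'
python3 -c "
from h import *
plan([.59,-.235,.026],None)"
```

```text
t: 10.45
tool_pos: [0.5892, -0.2347, 0.0373]
tcp_rot: [[0.335, 0.942, 0.001], [0.942, -0.335, -0.0], [-0.0, 0.001, -1.0]]
contact_force: [-0.2, -0.9, -0.1]
finger_gap: 0.0165
finger_force: 30.0
shift [-0.      0.0008  0.0113] turn 0 q6 -0.13
```

```bash
python3 -m crank '[[0,0,0.004,0],[0,0,0.008,0],[0,0,0.0105,0],[0,0,0.0105,0],[0,0,0.0105,0]]'
python3 -m crank '[[0,0,0,0],[0,0,0,0],[0,0,0,0],[0,0,0,0],[0,0,0,0]]' 0.04
python3 -m crank '[[0,0,-0.03,0],[0,0,-0.08,0],[0,0,-0.13,0],[0,0,-0.18,0],[0,0,-0.2,0]]'
python3 -c "
from h import *
plan([.465,.1,.23],None);plan([.4675,.3615,.23],-38); c=camera('top'); save(c,'placed.png',(200,140,440,290),3)"
```

```text
t: 10.95
tool_pos: [0.5889, -0.2349, 0.0265]
tcp_rot: [[0.335, 0.942, 0.0], [0.942, -0.335, 0.0], [0.0, 0.0, -1.0]]
contact_force: [0.2, -0.4, -0.8]
finger_gap: 0.0164
finger_force: 30.0
t: 11.45
tool_pos: [0.5889, -0.2349, 0.0266]
tcp_rot: [[0.335, 0.942, 0.0], [0.942, -0.335, -0.0], [0.0, 0.0, -1.0]]
contact_force: [-1.4, -0.6, -0.2]
finger_gap: 0.0399
finger_force: 0.0
t: 11.95
tool_pos: [0.5906, -0.2357, 0.234]
tcp_rot: [[0.335, 0.942, 0.01], [0.942, -0.335, -0.005], [-0.001, 0.011, -1.0]]
contact_force: [0.1, 0.0, -0.5]
finger_gap: 0.0399
finger_force: 0.0
shift [ 0.2742 -0.2309  0.0011] turn 0 q6 -0.13
shift [ 5.214e-01 -3.163e-01 -1.000e-04] turn 18.4 q6 -0.13
```

```bash
python3 -m crank '[[0.03,-0.018,0,2],[0.075,-0.045,0,4],[0.12,-0.073,0,8],[0.16,-0.097,0,12],[0.2,-0.121,0,16]]' 0.05
python3 -c "
from h import *
T=avg('top',4); S=avg('scene',3); save(T,'mid.png',s=1.4)
for cs in([T],[S],[T,S]):
    x,f=fit(cs,CV,np.array([.4675,.3615,-.665]),(.01,.01,.1)); print('C',x.round(4),np.degrees(x[2]),f)
    x,f=fit(cs,HP,np.array([.618,.0838,-.23]),(.008,.008,.05)); print('H',x.round(4),np.degrees(x[2]),f)
plan([.4675,.3615,.23],-38)"
```

```text
t: 12.5
tool_pos: [0.5407, -0.0041, 0.2249]
tcp_rot: [[0.585, 0.811, -0.002], [0.811, -0.585, 0.001], [-0.001, -0.002, -1.0]]
contact_force: [0.5, 0.0, 0.3]
finger_gap: 0.05
finger_force: 0.0
C [ 0.468   0.3625 -0.6693] -38.34858228093334 -4.395869481789253
H [ 0.62    0.0835 -0.2114] -12.110162063598516 -1.8477567021300667
C [ 0.4667  0.3591 -0.6476] -37.103901244389654 -3.479952339181321
H [ 0.6171  0.0818 -0.2451] -14.045616898827898 -2.597378549853197
C [ 0.4679  0.3612 -0.6622] -37.94232849474707 -7.780423844320425
H [ 0.6181  0.0834 -0.2244] -12.858196986103703 -4.383659654238593
shift [ 0.256  -0.2755 -0.0043] turn 2.3 q6 0.51
```

View pics/mid.png

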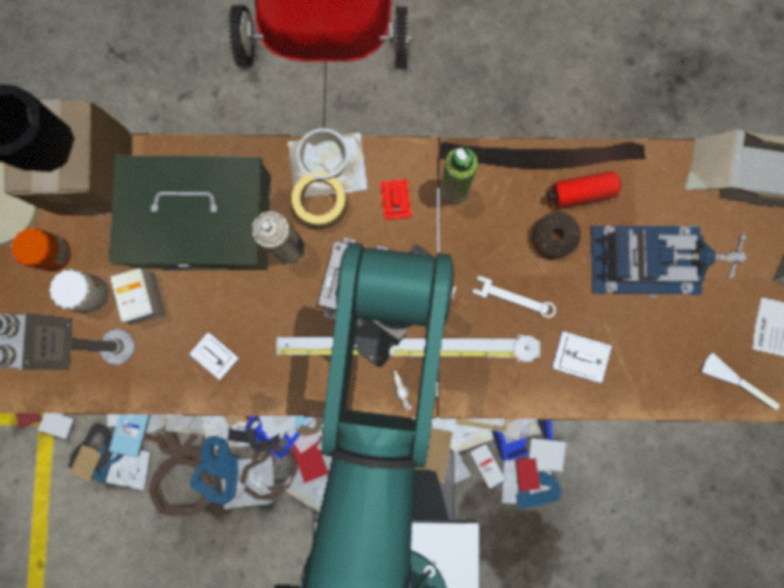

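The picture shows the wrench lying flat on bare counter at (364,212), well clear of everything. Next is the cover.

```bash
python3 -m crank '[[0.03,-0.03,0,2],[0.06,-0.065,0,2],[0.09,-0.097,0,2],[0.12,-0.129,0,2],[0.15,-0.161,0,2]]' 0.05
python3 -m crank '[[0.03,-0.032,0,0],[0.06,-0.065,0,0],[0.09,-0.097,0,0],[0.105,-0.113,0,0],[0.106,-0.114,0.02,0]]'
python3 -c "
from h import *
T=avg('top',4); S=avg('scene',4)
WS=[(np.r_[-.069,y,.007],np.r_[.054,y,.007]) for y in(-.0085,.0085)]
for cs in([T],[S],[T,S]):
    x,f=fit(cs,HP,np.array([.618,.0838,-.23]),(.008,.008,.05)); print('H',x.round(4),np.degrees(x[2]),f)
    x,f=fit(cs,WS,np.array([.5889,-.2349,np.radians(70.4)]),(.01,.01,.07)); print('W',x.round(4),np.degrees(x[2]),f)
plan([.4677,.3612,.1],-38)"
```

```text
t: 13.35
tool_pos: [0.4988, 0.2098, 0.2262]
tcp_rot: [[0.612, 0.791, 0.0], [0.791, -0.612, -0.0], [-0.0, 0.0, -1.0]]
contact_force: [0.6, 1.0, 0.3]
finger_gap: 0.0493
finger_force: 0.0
t: 13.85
tool_pos: [0.4744, 0.3659, 0.2087]
tcp_rot: [[0.609, 0.793, 0.005], [0.793, -0.609, 0.004], [0.006, 0.001, -1.0]]
contact_force: [1.5, 0.2, 0.4]
finger_gap: 0.0501
finger_force: 0.0
H [ 0.6183  0.0838 -0.2322] -13.301395135712356 -2.5733766416627746
W [ 0.5905 -0.2332  1.2293] 70.43114155311683 -4.268989333197266
H [ 0.6173  0.0827 -0.2338] -13.395903623600029 -2.7346687255372966
W [ 0.5937 -0.2233  1.2313] 70.54901724532601 -3.765588331362351
H [ 0.6179  0.0837 -0.2311] -13.241512444883341 -5.294076449548361
W [ 0.5904 -0.2326  1.2275] 70.33042602006445 -8.02030756362943
shift [-0.0049 -0.0038  0.1076] turn 0.3 q6 1.22
```

```bash
python3 -m crank '[[-0.003,-0.002,0.03,0.3],[-0.005,-0.004,0.06,0.3],[-0.005,-0.004,0.1,0.3],[-0.005,-0.004,0.12,0.3],[-0.005,-0.004,0.12,0.3]]' 0.036
python3 -c "
from h import *
plan([.4677,.3614,.04],-38)"
```

```text
t: 14.75
tool_pos: [0.4646, 0.36, 0.0829]
tcp_rot: [[0.615, 0.789, -0.006], [0.789, -0.615, -0.004], [-0.007, -0.002, -1.0]]
contact_force: [0.5, 0.9, -0.8]
finger_gap: 0.036
finger_force: 0.0
shift [0.0033 0.0017 0.0429] turn 0.1 q6 1.22
```

```bash
python3 -m crank '[[0,0,0.015,0],[0,0,0.03,0],[0,0,0.034,0],[0,0,0.034,0],[0,0,0.034,0]]'
python3 -c "
from h import *
plan([.4677,.3614,.04],-38)"
```

```text
t: 15.25
tool_pos: [0.4668, 0.3621, 0.0531]
tcp_rot: [[0.614, 0.789, 0.001], [0.789, -0.614, 0.001], [0.001, 0.0, -1.0]]
contact_force: [0.0, 0.9, 0.1]
finger_gap: 0.0362
finger_force: 0.0
shift [-0.      0.0011  0.0131] turn 0.1 q6 1.23
```

```bash
python3 -m crank '[[0,0.001,0.005,0],[0,0.001,0.01,0],[0,0.001,0.013,0],[0,0.001,0.013,0],[0,0.001,0.013,0]]'
python3 -m crank '[[0,0,0,0],[0,0,0,0],[0,0,0,0],[0,0,0,0],[0,0,0,0]]' 0.005
python3 -c "
from h import *
plan([.4677,.3614,.04],-38)"
```

```text
t: 15.75
tool_pos: [0.4672, 0.3612, 0.0393]
tcp_rot: [[0.614, 0.789, -0.0], [0.789, -0.614, -0.0], [-0.0, -0.0, -1.0]]
contact_force: [-0.2, -0.1, 0.7]
finger_gap: 0.0361
finger_force: 0.0
t: 16.25
tool_pos: [0.4672, 0.3614, 0.0397]
tcp_rot: [[0.614, 0.789, 0.0], [0.789, -0.614, 0.0], [0.0, -0.0, -1.0]]
contact_force: [-0.1, 0.3, 1.0]
finger_gap: 0.0119
finger_force: 30.0
shift [ 0.0003  0.0004 -0.0003] turn 0.1 q6 1.22
```

Gripped on the rib with an 11.9 mm gap. Lifting and carrying it toward the housing.

```bash
python3 -m crank '[[0,0,-0.01,0],[0,0,-0.04,0],[0,0,-0.08,0],[0,0,-0.11,0],[0,0,-0.12,0]]'
python3 -c "
from h import *
plan([.6033,.0869,.16],-13.3)"
```

```text
t: 16.75
tool_pos: [0.4691, 0.3622, 0.1646]
tcp_rot: [[0.614, 0.789, 0.007], [0.789, -0.614, 0.004], [0.008, 0.003, -1.0]]
contact_force: [0.4, -0.8, -0.8]
finger_gap: 0.0121
finger_force: 30.0
shift [-0.1348  0.275   0.0044] turn -24.6 q6 1.22
```

```bash
python3 -m crank '[[-0.012,0.024,0,-3],[-0.029,0.06,0,-8],[-0.047,0.095,0,-13],[-0.063,0.13,0,-18],[-0.08,0.165,0,-23]]'
python3 -c "
from h import *
plan([.6033,.0869,.16],-13.3)"
```

```text
t: 17.25
tool_pos: [0.5481, 0.1951, 0.1581]
tcp_rot: [[0.253, 0.967, -0.002], [0.967, -0.253, -0.001], [-0.001, -0.002, -1.0]]
contact_force: [0.4, 0.6, -0.3]
finger_gap: 0.0119
finger_force: 30.0
shift [-0.0907  0.0808 -0.002 ] turn -1.4 q6 0.5
```

```bash
python3 -m crank '[[-0.03,0.026,0,-1],[-0.06,0.052,0,-1.4],[-0.075,0.066,0,-1.4],[-0.08,0.07,0.01,-1.4],[-0.08,0.07,0.02,-1.4]]'
python3 -c "
from h import *
plan([.6033,.0869,.11],-13.3)"
```

```text
t: 17.75
tool_pos: [0.595, 0.1009, 0.1377]
tcp_rot: [[0.235, 0.972, -0.002], [0.972, -0.235, 0.0], [-0.0, -0.002, -1.0]]
contact_force: [0.1, 0.1, -0.7]
finger_gap: 0.0121
finger_force: 30.0
shift [-0.0116  0.0114  0.0277] turn -0.3 q6 0.31
```

```bash
python3 -m crank '[[-0.006,0.006,0,0],[-0.0116,0.0114,0.01,0],[-0.0116,0.0114,0.026,0],[-0.0116,0.0114,0.026,0],[-0.0116,0.0114,0.026,0]]'
python3 -c "
from h import *
T=avg('top',3); S=avg('scene',4)
s=state();z=s['tool_pos'][2]-.0394+.005; print(s['tool_pos'],z)
C2=rect(0,0,.056,.080,z)
for n,cs in (('T',[T]),('S',[S]),('TS',[T,S])):
    x,f=fit(cs,C2,np.array([.6033,.0869,-.232]),(.008,.008,.06)); print(n,'C',x.round(4),np.degrees(x[2]),f)
plan([.6033,.0869,.09],-13.3)
def draw(c,q,sg,im,o,k,col):
    for u,v in sg:
        pp=[]
        for P in(u,v):
            C,s_=np.cos(q[2]),np.sin(q[2]); p=(proj(c,[q[0]+C*P[0]-s_*P[1],q[1]+s_*P[0]+C*P[1],P[2]])-o+.5)*k; pp.append(tuple(int(i) for i in p))
        cv2.line(im,*pp,col,1)
out=[]
for c,(a,b,d,e) in((T,(215,150,295,230)),(S,(225,155,305,235))):
    im=cv2.resize(cv2.cvtColor(c['f'].astype(np.uint8),cv2.COLOR_RGB2BGR)[b:e,a:d],None,fx=5,fy=5,interpolation=cv2.INTER_CUBIC)
    draw(c,(.618,.0835,-.232),HP,im,[a,b],5,(0,0,255)); draw(c,x,C2,im,[a,b],5,(0,255,0)); out.append(im)
cv2.imwrite('pics/hover.png',np.hstack(out))
"
```

```text
t: 18.25
tool_pos: [0.6034, 0.0879, 0.113]
tcp_rot: [[0.233, 0.973, -0.001], [0.973, -0.233, 0.0], [-0.0, -0.001, -1.0]]
contact_force: [0.2, 0.2, -0.7]
finger_gap: 0.0124
finger_force: 30.0
[0.6040952  0.08759082 0.11421382] 0.07981382390535399
T C [ 0.608   0.0846 -0.0192] -1.0976588617355398 -2.179173289373401
S C [ 0.6045  0.0852 -0.281 ] -16.098517953462764 -3.124605608926853
TS C [ 0.6038  0.0841 -0.2621] -15.017276028626398 -5.017460182954481
shift [-0.0009 -0.0006  0.0242] turn -0.2 q6 0.29
```

View pics/hover.png

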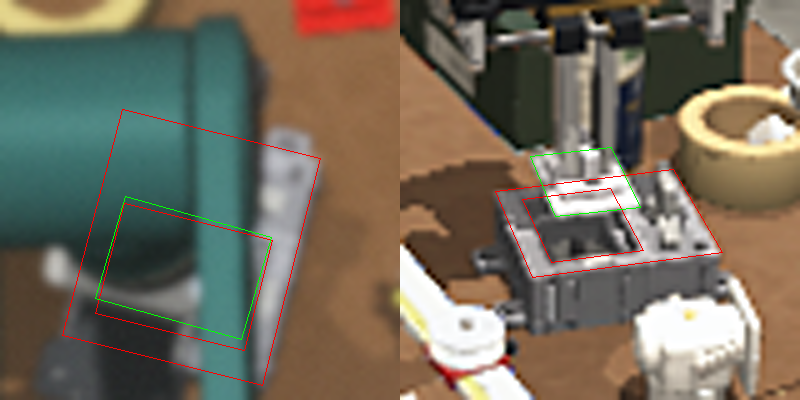

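In the hover picture the scene view shows the cover's flange (about (256,181) native) hanging above the pocket, parallel to it. The top view is hidden by the arm. I'll lower it gently and feel for contact.

```bash
python3 -m crank '[[0,0,0.01,0],[-0.0005,-0.0004,0.02,0],[-0.0005,-0.0004,0.024,0],[-0.0005,-0.0004,0.024,0],[-0.0005,-0.0004,0.024,0]]'
python3 -c "
from h import *
plan([.6033,.0869,.084],-13.3)"
```

```text
t: 19.1
tool_pos: [0.6031, 0.0871, 0.0891]
tcp_rot: [[0.233, 0.972, -0.001], [0.972, -0.233, 0.0], [-0.0, -0.001, -1.0]]
contact_force: [0.8, -0.7, -1.1]
finger_gap: 0.0121
finger_force: 30.0
shift [-0.0001  0.0002  0.0051] turn -0.2 q6 0.29
```

```bash
python3 -m crank '[[0,0,0.002,-0.2],[0,0,0.0035,-0.2],[0,0,0.005,-0.2],[0,0,0.0065,-0.2],[0,0,0.0065,-0.2]]'
python3 -c "
from h import *
plan([.6033,.0869,.0814],-13.3); print(state()['contact_force'],state()['moment'])"
```

```text
t: 19.6
tool_pos: [0.6037, 0.087, 0.0847]
tcp_rot: [[0.23, 0.973, 0.002], [0.973, -0.23, 0.0], [0.0, 0.002, -1.0]]
contact_force: [-2.4, -0.9, 4.6]
finger_gap: 0.0121
finger_force: 30.0
shift [-0.0002 -0.0004  0.0033] turn 0.0 q6 0.28
[-2.35440215 -0.87936845  4.597405  ] [0.01294627 0.43756237 0.02055658]
```

```bash
python3 -m crank '[[-0.0005,0,0,0],[-0.001,0,0,0],[-0.0015,0,0,0],[-0.002,0,0,0],[-0.002,0,0,0]]'
python3 -c "
from h import *
plan([.6033,.0869,.0814],-13.3); print(state()['contact_force'],state()['moment'])"
```

```text
t: 20.1
tool_pos: [0.6033, 0.0854, 0.0836]
tcp_rot: [[0.23, 0.973, 0.002], [0.973, -0.23, 0.0], [0.001, 0.002, -1.0]]
contact_force: [0.0, -0.4, -1.4]
finger_gap: 0.0115
finger_force: 30.0
shift [ 0.0014 -0.0004  0.0022] turn 0.0 q6 0.28
[ 0.01536819 -0.39627886 -1.39132169] [-0.07120177  0.07630281  0.00590837]
```

Sliding 2 mm toward -y freed it and the cover edge dropped into the pocket. Continuing down to the catches.

```bash
python3 -m crank '[[0,0,0.001,0],[0,0,0.002,0],[0,0,0.003,0],[0,0,0.004,0],[0,0,0.004,0]]'
python3 -c "
from h import *
plan([.6033,.0869,.0814],-13.3); print(state()['contact_force'],state()['moment'])"
```

```text
t: 20.6
tool_pos: [0.6033, 0.085, 0.0795]
tcp_rot: [[0.23, 0.973, 0.001], [0.973, -0.23, -0.0], [0.0, 0.001, -1.0]]
contact_force: [0.8, 0.5, 4.5]
finger_gap: 0.0118
finger_force: 30.0
shift [ 0.0019 -0.0004 -0.0019] turn -0.0 q6 0.28
[0.80446958 0.50286853 4.54891907] [-0.01320046  0.14705648 -0.02303608]
```

```bash
python3 -m crank '[[0,0,0.002,0],[0,0,0.004,0],[0,0,0.006,0],[0,0,0.008,0],[0,0,0.009,0]]'
python3 -c "
from h import *
plan([.6033,.0869,.0704],-13.3); print(state()['contact_force'],state()['moment'])"
```

```text
t: 21.1
tool_pos: [0.6019, 0.085, 0.0706]
tcp_rot: [[0.23, 0.973, -0.002], [0.973, -0.23, -0.0], [-0.001, -0.002, -1.0]]
contact_force: [-5.2, -0.2, 10.6]
finger_gap: 0.0118
finger_force: 30.0
shift [0.0022 0.0009 0.0002] turn 0.0 q6 0.28
[-5.24245091 -0.19570346 10.63551423] [-0.23881782  0.97237265 -0.02169543]
```

```bash
python3 -m crank '[[0,-0.001,0.002,0],[0,-0.001,0.004,0],[0,-0.001,0.005,0],[0,-0.001,0.006,0],[0,-0.001,0.006,0]]'
python3 -c "
from h import *
plan([.6033,.0869,.0704],-13.3); print(state()['contact_force'],state()['moment'])"
```

```text
t: 21.6
tool_pos: [0.6018, 0.085, 0.0706]
tcp_rot: [[0.23, 0.973, 0.002], [0.973, -0.23, -0.001], [-0.0, 0.002, -1.0]]
contact_force: [-10.4, -1.3, 26.8]
finger_gap: 0.0118
finger_force: 30.0
shift [0.0021 0.001  0.0002] turn 0.0 q6 0.28
[-10.36772053  -1.32964536  26.76268906] [-0.37992644  2.30862899 -0.02210072]
```

It holds firm at z 0.0706 under 27 N, so the underside is at 31.2 mm, which is home. Relieving the push, releasing and raising.

```bash
python3 -m crank '[[0,0,-0.003,0],[0,0,-0.006,0],[0,0,-0.009,0],[0,0,-0.009,0],[0,0,-0.009,0]]'
python3 -m crank '[[0,0,0,0],[0,0,0,0],[0,0,0,0],[0,0,0,0],[0,0,0,0]]' 0.03
python3 -m crank '[[0,0,-0.02,0],[0,0,-0.05,0],[0,0,-0.08,0],[0,0,-0.09,0],[0,0,-0.09,0]]'
python3 -c "
from h import *
L=np.array([.618+.044*np.cos(.232),.0835-.044*np.sin(.232)]); print(L)
plan([*L,.16],-113.3)"
```

```text
t: 22.1
tool_pos: [0.6013, 0.0854, 0.0717]
tcp_rot: [[0.23, 0.973, -0.002], [0.973, -0.23, 0.0], [-0.0, -0.002, -1.0]]
contact_force: [0.4, 0.1, -1.7]
finger_gap: 0.0119
finger_force: 30.0
t: 22.6
tool_pos: [0.6019, 0.0854, 0.0731]
tcp_rot: [[0.23, 0.973, 0.0], [0.973, -0.23, 0.0], [0.0, 0.0, -1.0]]
contact_force: [0.5, 0.3, -0.3]
finger_gap: 0.0301
finger_force: 0.0
t: 23.1
tool_pos: [0.603, 0.0854, 0.1652]
tcp_rot: [[0.23, 0.973, 0.005], [0.973, -0.23, 0.0], [0.001, 0.004, -1.0]]
contact_force: [-0.7, -0.5, -0.7]
finger_gap: 0.0299
finger_force: 0.0
[0.66082117 0.07338333]
shift [0.0016 0.0591 0.0055] turn -80.0 q6 0.28
```

```bash
python3 -c "
from h import *
S=avg('scene',4)
C3=rect(0,0,.044,.058,.044)
im=cv2.resize(cv2.cvtColor(S['f'].astype(np.uint8),cv2.COLOR_RGB2BGR)[160:245,225:305],None,fx=7,fy=7,interpolation=cv2.INTER_CUBIC); cv2.imwrite('pics/seated.png',im)
for th in('oil_can','lock_grip','lock_tip','seat'):
    camera('scene'); r=pinpoint('scene',th); z=dict(oil_can=0,lock_grip=.069,lock_tip=.052,seat=.031)[th]; print(th,[(at(S,d['centre'][::-1],z).round(4),round(d['score'],2)) for d in r[:2]])
plan([.6602,.0722,.12],-23.3)
"
```

```text
oil_can [(array([0.6914, 0.2178, 0.    ]), 0.61)]
lock_grip [(array([0.6559, 0.0711, 0.069 ]), 0.52)]
lock_tip [(array([0.648 , 0.0395, 0.052 ]), 0.61)]
seat [(array([0.6298, 0.1187, 0.031 ]), 0.85)]
shift [0.0007 0.0599 0.0427] turn 10.0 q6 0.28
```

View pics/seated.png

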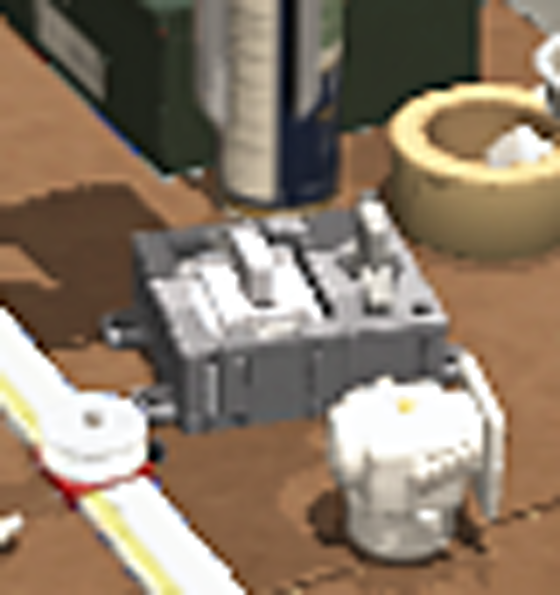

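The picture shows the cover sunk below the rim and level, with its rib at about (261,197) native. The lock is still open at about (278,195). Moving over the lock.

```bash
python3 -m crank '[[0,0.015,-0.01,4],[0,0.04,-0.01,8],[0,0.058,0,10],[0,0.06,0.02,10],[0,0.06,0.042,10]]' 0.03
python3 -m crank '[[0,0,0,0],[0,0,0,0],[0,0,0,0],[0,0,0,0],[0,0,0,0]]'
python3 -c "
from h import *
plan([.6602,.0722,.08],-23.3)"
```

```text
t: 24.2
tool_pos: [0.6615, 0.0713, 0.121]
tcp_rot: [[0.396, 0.918, 0.002], [0.918, -0.396, 0.0], [0.001, 0.002, -1.0]]
contact_force: [-1.1, -0.4, 0.7]
finger_gap: 0.0302
finger_force: 0.0
t: 24.7
tool_pos: [0.6608, 0.0716, 0.1226]
tcp_rot: [[0.395, 0.919, 0.003], [0.919, -0.395, 0.0], [0.001, 0.002, -1.0]]
contact_force: [0.1, 0.4, 0.2]
finger_gap: 0.0302
finger_force: 0.0
shift [ 0.0002 -0.0009  0.0425] turn 0.0 q6 0.43
```

```bash
python3 -m crank '[[0,0,0.015,0],[0,0,0.03,0],[0,0,0.04,0],[0,0,0.042,0],[0,0,0.042,0]]'
python3 -m crank '[[0,0,0,0],[0,0,0,0],[0,0,0,0],[0,0,0,0],[0,0,0,0]]' 0.004
python3 -c "
from h import *
plan([.6602,.0722,.08],-23.3);print(state()['contact_force'],state()['moment'])"
```

```text
t: 25.2
tool_pos: [0.6595, 0.0715, 0.0775]
tcp_rot: [[0.395, 0.918, -0.003], [0.918, -0.395, 0.0], [-0.001, -0.002, -1.0]]
contact_force: [0.3, 0.3, -0.3]
finger_gap: 0.0302
finger_force: 0.0
t: 25.7
tool_pos: [0.6581, 0.0728, 0.08]
tcp_rot: [[0.395, 0.919, -0.005], [0.919, -0.395, 0.002], [0.0, -0.005, -1.0]]
contact_force: [-6.6, 1.5, 4.0]
finger_gap: 0.0101
finger_force: 47.8
shift [ 0.0003  0.0022 -0.    ] turn 0.0 q6 0.43
[-6.58119834  1.53626343  4.02850778] [0.48435947 1.60064851 0.04748038]
```

```bash
python3 -m crank '[[0,-0.0025,0,0],[0,-0.0025,0,4],[0,-0.0025,0,12],[0,-0.0025,0,20],[0,-0.0025,0,28]]'
python3 -c "
from h import *
plan([.6581,.0728,.08],-103.3);print(state()['contact_force'],state()['moment'])"
```

```text
t: 26.2
tool_pos: [0.6566, 0.0739, 0.0801]
tcp_rot: [[0.783, 0.622, -0.003], [0.622, -0.783, 0.002], [-0.001, -0.003, -1.0]]
contact_force: [-6.6, 3.2, 4.5]
finger_gap: 0.0099
finger_force: 53.0
shift [0.0005 0.0017 0.    ] turn 51.7 q6 0.92
[-6.61095026  3.24208635  4.53489696] [0.51031954 1.37913664 0.12965637]
```

```bash
python3 -m crank '[[-0.001,-0.002,0,8],[-0.001,-0.002,0,16],[-0.001,-0.002,0,24],[-0.001,-0.002,0,32],[-0.001,-0.002,0,40]]'
python3 -c "
from h import *
plan([.6581,.0728,.08],-103.3);print(state()['contact_force'],state()['moment'])"
```

```text
t: 26.7
tool_pos: [0.6557, 0.0762, 0.08]
tcp_rot: [[1.0, -0.027, 0.0], [-0.027, -1.0, 0.005], [0.0, -0.005, -1.0]]
contact_force: [-3.1, 6.1, 2.0]
finger_gap: 0.0099
finger_force: 53.3
shift [0.0025 0.0034 0.    ] turn 11.7 q6 1.63
[-3.12940885  6.05863791  2.00975936] [ 1.01495059  0.701553   -0.07811691]
```

```bash
python3 -m crank '[[-0.001,-0.002,0,6],[-0.001,-0.002,0,12],[-0.001,-0.002,0,12],[-0.001,-0.002,0,12],[-0.001,-0.002,0,12]]'
python3 -m crank '[[0,0,0,0],[0,0,0,0],[0,0,0,0],[0,0,0,0],[0,0,0,0]]' 0.03
python3 -m crank '[[0,0,-0.02,0],[0,0,-0.06,0],[0,0,-0.1,0],[0,0,-0.14,0],[0,0,-0.15,0]]'
```

```text
t: 27.2
tool_pos: [0.6557, 0.0771, 0.08]
tcp_rot: [[0.974, -0.227, 0.003], [-0.227, -0.974, 0.003], [0.002, -0.003, -1.0]]
contact_force: [-2.1, 5.0, 2.0]
finger_gap: 0.0098
finger_force: 53.2
t: 27.7
tool_pos: [0.6546, 0.0754, 0.0781]
tcp_rot: [[0.973, -0.23, -0.001], [-0.23, -0.973, 0.0], [-0.001, -0.0, -1.0]]
contact_force: [-0.5, -1.0, -0.1]
finger_gap: 0.03
finger_force: 0.0
t: 28.2
tool_pos: [0.6569, 0.0757, 0.2351]
tcp_rot: [[0.973, -0.23, 0.01], [-0.23, -0.973, 0.001], [0.009, -0.003, -1.0]]
contact_force: [0.3, 0.0, 1.1]
finger_gap: 0.0299
finger_force: 0.0
```

```bash
python3 -m crank '[[-0.02,0.025,0,0],[-0.05,0.06,0,0],[-0.08,0.095,0,0],[-0.11,0.13,0,0],[-0.14,0.165,0,0]]'
python3 -m crank '[[-0.02,0.03,0,0],[-0.04,0.07,0,0],[-0.05,0.1,0,0],[-0.05,0.12,0,0],[-0.05,0.12,0,0]]'
python3 -c "
from h import *
T=avg('top',3);S=avg('scene',3); im=[]
for c,(a,b) in((T,(200,150)),(S,(215,150))):
    im.append(cv2.resize(cv2.cvtColor(c['f'].astype(np.uint8),cv2.COLOR_RGB2BGR)[b:b+100,a:a+90],(396,440),interpolation=cv2.INTER_CUBIC))
cv2.imwrite('pics/end.png',np.hstack(im))
for n,c in(('top',T),('scene',S)):
    for th,z in dict(lock_grip=.069,lock_tip=.052,oil_can=0,carburettor=0,spark_plug=0,cover=.031,wrench=0).items():
        print(n,th,[(at(c,d['centre'][::-1],z).round(3)[:2],round(d['score'],2)) for d in pinpoint(n,th)[:2]])
"
```

```text
t: 28.7
tool_pos: [0.4786, -0.0534, 0.2269]
tcp_rot: [[0.973, -0.229, -0.003], [-0.229, -0.973, 0.001], [-0.003, 0.0, -1.0]]
contact_force: [-0.2, -0.1, 0.9]
finger_gap: 0.03
finger_force: 0.0
t: 29.2
tool_pos: [0.4032, -0.1596, 0.2274]
tcp_rot: [[0.972, -0.234, -0.002], [-0.234, -0.972, 0.001], [-0.002, -0.0, -1.0]]
contact_force: [-0.3, 0.7, -1.3]
finger_gap: 0.0302
finger_force: 0.0
top lock_grip [(array([0.653, 0.07 ]), 0.71)]
top lock_tip [(array([0.608, 0.082]), 0.62)]
top oil_can [(array([0.679, 0.226]), 0.86), (array([0.662, 0.075]), 0.63)]
top carburettor [(array([ 0.602, -0.059]), 0.61)]
top spark_plug [(array([ 0.406, -0.017]), 0.72), (array([0.605, 0.096]), 0.29)]
top cover [(array([0.788, 0.011]), 0.97), (array([0.602, 0.087]), 0.87)]
top wrench [(array([ 0.59 , -0.249]), 0.63), (array([0.617, 0.089]), 0.57)]
scene lock_grip [(array([0.649, 0.053]), 0.66)]
scene lock_tip [(array([0.618, 0.082]), 0.68)]
scene oil_can [(array([0.672, 0.227]), 0.8)]
scene carburettor [(array([ 0.595, -0.075]), 0.7), (array([0.638, 0.163]), 0.26)]
scene spark_plug [(array([ 0.407, -0.017]), 0.4)]
scene cover [(array([ 0.745, -0.035]), 0.83), (array([0.606, 0.098]), 0.55)]
scene wrench [(array([ 0.594, -0.247]), 0.55)]
```

View pics/end.png

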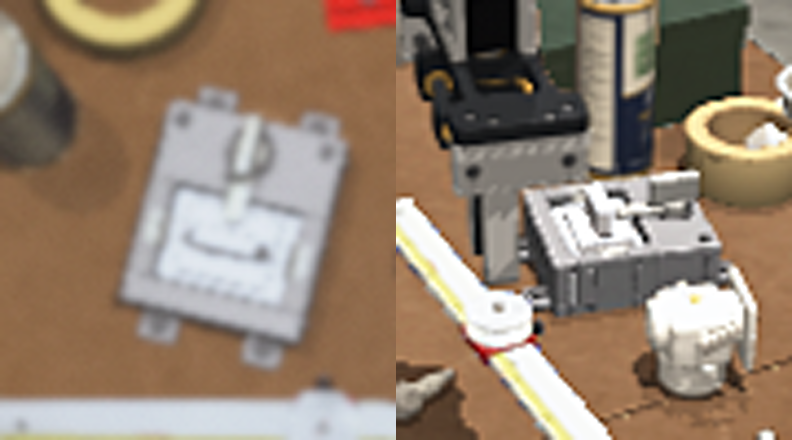

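The end picture shows the cover level in the pocket with both catches over its flange, at (152,220) and (303,258) in the crop. The lock's tongue points along the housing's -x, over the cover, and the bystanders are where they were. Handing in.

```bash
python3 -c "
from workcell import finish_job
print(finish_job())"
```

```text
the job is handed in; nothing more can be done
None
```

The job is handed in at about 30 s of the 72 s limit: the wrench lies flat on bare counter, the smaller white cover is fully home under both catches, and the lock is shut with its tongue over the cover.

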